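# Refit a gas hob knob on its D-shaft, push it in and hold it at large flame

## Robot

A 7-joint arm with a two-finger parallel gripper is mounted at the origin on a cart in front of the work surface, level with it; the furniture and walls round the work are solid. World frame = base frame: x ahead of the robot, y to its left, z up, the work surface at z = 0. Lengths are in mm, angles in rad, forces in N, time in s.
With the tool pointing down it reaches from about 425 to 825 mm from the base axis. Payload 3.6 kg.
Tool frame: the origin (TCP) lies at the very end of the fingers, on their centre line; the grasp point (between the pads) lies 19 mm behind it; z points along the fingers, y is the line along which they close (so a half turn about z gives the same grasp; the last joint's range is limited). The gripper opens to 85 mm and grips with 20 to 120 N. Pads are 22 mm wide; open, the fingers measure 114 mm over their backs; the gripper's body (76 mm by 85 mm) begins 54 mm behind the grasp point. The pads swing forward as they close: fully open they stand 13 mm farther back than shut.
Start: joints at [1.141, 0.615, -0.013, 1.423, 0.008, 1.103, -0.04], TCP at [254.805, -597.944, 231.297] pointing down, gripper open.
Joint ranges: [-3.12, 3.12], [-0.3, 2.06], [-1.34, 1.32], [0.26, 2.42], [-1.36, 4.5], [0.01, 1.98], [-2.84, 2.84]. Speed limits (rad/s): [2.79, 2.79, 3.14, 3.14, 3.14, 3.14, 3.14].

## Interface

Orientations are given as [roll, pitch, yaw] about the fixed x, y, z axes, in that order (R = Rz(yaw) Ry(pitch) Rx(roll)).
In Python, from workcell import robot gives the robot as it stands.
- The arm moves only by the shell command python3 -m inch 'ROWS'. ROWS is JSON, one flat list of numbers, 7 for each row, row after row: the turn, a rotation vector about the tool's x, y, z in degrees, then the shift along the tool's x, y, z in mm, then the opening, from 0 (shut) to 1 (fully open). A call has 1 to 8 rows; each row shifts and turns the commanded pose from where the row before left it, along the tool's axes as they then stand; what a row does not reach is not made up. A row lasts 1/10 s, in which the tool goes at most 50 mm and 8.59 degrees, less where a joint would pass 70% of its speed; a pose out of reach is approached as far as the arm can. A call with a gripper value outside its range is refused whole. The fingers move at their own pace and stop on an object; the grip force is fixed at half the most. Time passes only in rows, so rows that do not move let the fingers close. It gives the time, the measured TCP pose, the force, the opening and the grip force at its end, in the units of the state.
- robot.get_state(): the state, without advancing time (a new reading comes with each control period).
- robot.camera(name): name is "side" or "top"; returns a dict with "image" (480x640x3 uint8, blue, green, red), "vertical_fov" (degrees; the focal length in pixels is half the picture's height over the tangent of half this angle, whatever the lens; pixels are square), "cx", "cy" (the principal point, pixels), "rvec" (rotation vector, rad) and "tvec" (3), from world to camera coordinates, as OpenCV has them. Camera axes: x right, y down, z forward; pixel columns grow to the right and rows downward; lengths in mm; the calibration is good to about 2 mm. A picture is of the moment at which its call begins. There is no depth.
- robot.sign_off(): hands the job in; it is judged then, once.
The state is a dict: "time": time; "joint_pos": joint angles; "joint_vel": joint speeds; "joint_torque": joint torques, N m; "tcp_pos": TCP position; "orientation": TCP orientation; "ft_force": force on the tool from outside, world axes, zero at the start; "ft_torque": the same for the moment, N m; "gripper_width": opening from 0.0 (shut) to 1.0 (fully open); "gripper_force": force on a finger pad.
Only numpy, scipy, OpenCV 4.12 (cv2) and the standard library are available. Lean on these libraries where they do the work, as an engineer would, in place of code of your own. Each camera call takes 0.05 s, during which the arm holds its last target. There are 200 camera calls.

## Task

One knob of the gas hob was pulled off for cleaning and lies on the worktop. Put it back on its bare D-shaped shaft with the flat of its bore against the flat of the shaft, push it down fully home and press the valve in while it is still at off, then, still pressing, turn it anticlockwise until the pointer is at the large flame, as one does to light the burner. Finish while still gripping the knob there and keeping it pressed in (the job ends holding it, it is not let go); leave the other knob at off and everything else on the worktop where it stands.

Things in the scene. Friction and masses are not known exactly. Their poses are not given: they have to be found in the camera images.
- knob: Loose silver hob knob, right side up on the worktop. Origin: centre of its underside, z up, x to its black pointer line. Skirt 43 mm across, 0 to 18 mm high; on it a grip bar 42 mm long (x), 14 mm wide (y), 18 to 36 mm high, to be gripped across its width. Blind D-shaped bore from below: 13 mm across, 14 mm deep, flat on the pointer side (+x) 1.9 mm off the axis. 100 to 160 g.
- knob_seat (a point): The closed inner end of the bore, on the knob's axis 14 mm above its underside; axes as the knob's. Fully home it rests on shaft_tip, the knob's underside then 10 mm above the hob's top (shaft not pressed).
- knob_pointer (a point): Outer top end of the knob's black pointer line, 21 mm from its axis towards +x, 34 mm above its underside.
- hob_top (a point): Centre of the steel top of the two-burner gas hob, 62 mm above the worktop, 310 mm deep (x, to its back), 450 mm wide (y, to its left). Fixed, slightly askew. Two valves come through the top near the front, at x -113, y +118 and -118 mm: one bare, one with its knob; which is which varies. Pan supports begin 63 mm behind the valve axes and rise 39 mm above the top.
- shaft_tip (a point): Centre of the upper end of the bare brass-coloured shaft, upright, 24 mm out of the hob's top (86 mm above the worktop, not pressed). D-shaped, 12 mm across, flat 1.5 mm off the axis; last 3 mm taper to 0.65 of the width. Axes turn with it: z up, x out through the flat; at off x points to the hob's back. Fitted, knob and shaft have up to 0.3 rad of play before the flats bind.
- large_flame (a point): Near the middle of the large black flame printed on the hob's top beside the bare shaft, 30 mm from its axis, 77 degrees (1.35 rad) anticlockwise, seen from above, of the small black ring at the back that marks off. Its x axis points from the shaft outward, so the knob's x must end up parallel to it. The small flame is farther round, 163 degrees from off.
- valve_push (a joint): How far the bare shaft is pressed in, m: 0 at rest, 0.007 the stop. Springs back; takes about 5 N to start and 8.5 N at the stop.
- valve_turn (a joint): Turn of the bare shaft, rad, anticlockwise from above: 0 off, 1.35 at the large flame, 2.85 small flame, stop at 3.0. Friction 0.05 N m, stays where it is turned. A lock blocks it from turning beyond about 0.15 rad from off unless it is pressed in 4 mm or more until past 0.75 rad.
- other_knob (a point): The other knob, of the same kind, fitted on the other valve and at off, its pointer to the back of the hob: centre of its underside, 72 mm above the worktop; axes as the loose knob's. To be left alone.
- other_push (a joint): How far the other knob is pressed in, m, 0 at rest.
- other_turn (a joint): Turn of the other knob, rad, 0 off.
- tin: Bystander: tin with a pale green label, 76 mm across, 58 mm high, the nearer of two such tins. Origin: centre of its underside (so with all bystanders).
- pepper_mill: Bystander: glass mill with a black head, 46 mm across, 128 mm high.
- spice_jar: Bystander: glass spice jar with a bright red cap, 38 mm across, 104 mm high.
- spray_bottle: Bystander: white cleaning spray bottle with a yellow trigger, 58x124x278 mm, standing left of the hob.
- sachet: Bystander: flat dark green sachet, 60x94x9 mm, left of the hob.
- clothes_peg: Bystander: wooden clothes peg, 72 mm long, left of the hob.
Not all that is in view belongs to the job. What is shaped like the knob but blue or green is not meant.

How it is judged (in metres and radians):
On the way:
1. the knob is fully home on the shaft, flats together, and pressed in at least 4 mm while the valve is still at off (turned less than 0.3 rad) (z of knob_seat in the frame of shaft_tip below 0.003 m and horizontal distance between knob_seat and shaft_tip below 0.003 m and angle between the x axis of knob and the x axis of shaft_tip, either way round below 0.5 rad and angle between knob's own z axis and vertical below 0.15 rad and value of joint valve_push above 0.004 m and value of joint valve_turn below 0.3 rad), for 0.2 s.
At the end, for the whole second after the job is handed in: Knob home on the shaft (bore end within 3 mm of the shaft's end, upright, flats together), pointer at the large flame (within 0.3 rad) and the shaft turned with it (over 0.7 rad), fingers still holding the knob (over 3 N) and keeping it pressed in over 4 mm; the other knob at off, not pressed (z of knob_seat in the frame of shaft_tip below 0.003 m and horizontal distance between knob_seat and shaft_tip below 0.003 m and angle between the x axis of knob and the x axis of shaft_tip, either way round below 0.5 rad and angle between knob's own z axis and vertical below 0.15 rad and value of joint valve_push above 0.004 m and angle between the x axis of knob and the x axis of large_flame, either way round below 0.3 rad and value of joint valve_turn above 0.7 rad and contact force between the fingers and knob above 3 N and value of joint other_turn below 0.15 rad and value of joint other_push below 0.002 m); the arm keeps its last pose, push and grip.
It fails at once if the other knob is turned or pressed (value of joint other_turn above 0.2 rad or value of joint other_push above 0.003 m).
It fails at once if a bystander is moved by more than 2 cm (distance of any of spray_bottle, tin, pepper_mill, spice_jar, sachet, clothes_peg from where it was at the start of the episode above 0.02 m).
It also fails if it takes over 48 s, if anything falls off the work surface, if the arm or the gripper's body presses on something with over 40 N, if the wrist force passes 120 N, or if a joint passes its speed limit or range.

## Working session

There is one attempt and no reset: what is moved stays moved. The work goes in short steps, Python scripts to look and compute and a shell command to move; the robot and the scene stay as the last step left them, time stands still between calls to the robot, and variables do not carry over. Pictures are saved under pics/ and viewed, at most 10 in all, crops included, and the job is handed in when it is done.

```bash
ls; mkdir -p pics; cat > h.py <<'E'
import numpy as np, cv2
from workcell import robot
def load(n):
    d=np.load(f'{n}.npz'); return {k:d[k] for k in d}
def snap(n,name):
    c=robot.camera(n); cv2.imwrite(f'pics/{name}.png',c['image'])
    np.savez(f'{name}.npz',**{k:np.array(v) for k,v in c.items()}); return c
def K(c):
    f=240/np.tan(np.radians(float(c['vertical_fov']))/2)
    return np.array([[f,0,float(c['cx'])],[0,f,float(c['cy'])],[0,0,1]])
def ray(c,uv):
    R=cv2.Rodrigues(np.array(c['rvec'],float))[0]; t=np.array(c['tvec'],float).ravel()
    d=R.T@np.linalg.inv(K(c))@np.array([uv[0],uv[1],1.]); return -R.T@t, d/np.linalg.norm(d)
def onz(c,uv,z):
    o,d=ray(c,uv); return o+d*(z-o[2])/d[2]
def tri(c1,p1,c2,p2):
    o1,d1=ray(c1,p1);o2,d2=ray(c2,p2)
    s=np.linalg.lstsq(np.stack([d1,-d2],1),o2-o1,rcond=None)[0]
    a,b=o1+d1*s[0],o2+d2*s[1]; return (a+b)/2,np.linalg.norm(a-b)
def proj(c,P):
    return cv2.projectPoints(np.array(P,float).reshape(-1,3),np.array(c['rvec'],float),np.array(c['tvec'],float),K(c),None)[0].reshape(-1,2)
E
python3 - <<'E'
from h import *
for n in('top','side'):
    c=snap(n,n+'0'); print(n,c['vertical_fov'],c['cx'],c['cy'],c['rvec'],c['tvec'],ray(c,(320,240)))
s=robot.get_state();print(s)
E
```

```text
pics
top 49.68308468692306 320.7602832558556 235.14244745270352 [ 2.17436846 -2.11042052  0.17901162] [   5.76182309  579.49535945 1584.29367123] (array([ 321.60321897,   32.61426825, 1655.69990819]), array([ 0.14863137, -0.00468308, -0.98888158]))
side 57.75298745189887 316.8866299667042 237.8836804306277 [ 2.29474205 -0.23137431  0.08871893] [-549.94046672  151.92381503 1310.49039225] (array([ 379.33381807, -963.82290551,  984.91202245]), array([ 0.14445808,  0.72496216, -0.67346992]))
{'time': 0.1, 'joint_pos': array([ 1.14151301,  0.61582047, -0.01262691,  1.4247414 ,  0.00811693,
        1.10340906, -0.04040615]), 'joint_vel': array([ 0.00195928, -0.00214298, -0.00056537, -0.0025549 ,  0.00038048,
        0.00015351,  0.00055552]), 'joint_torque': array([ 1.38356190e-03, -4.70382822e+01,  2.60169413e-01, -1.71570808e+01,
        1.00555649e-02,  5.89466814e-03, -1.12752069e-06]), 'tcp_pos': array([ 254.52850051, -597.34318078,  230.254374  ]), 'orientation': array([-3.13926511e+00,  3.83496184e-05,  4.02858854e-01]), 'ft_force': array([-0.11478378, -0.14320809, -0.04492983]), 'ft_torque': array([ 0.06489996, -0.01481079, -0.03608801]), 'gripper_force': 0.0, 'gripper_width': 1.000444405081162}
```

View pics/top0.png

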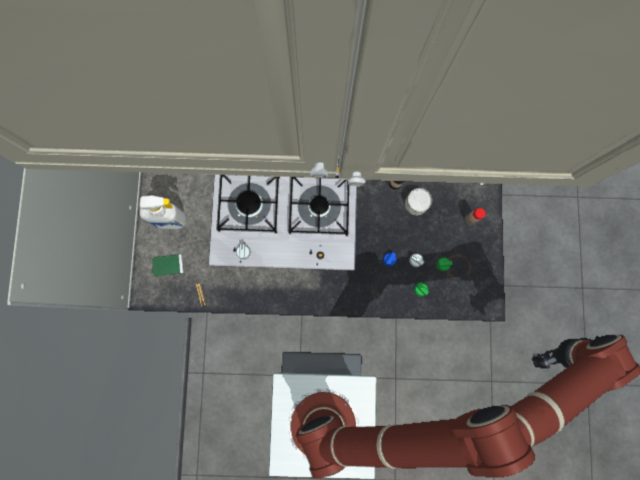

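View pics/side0.png

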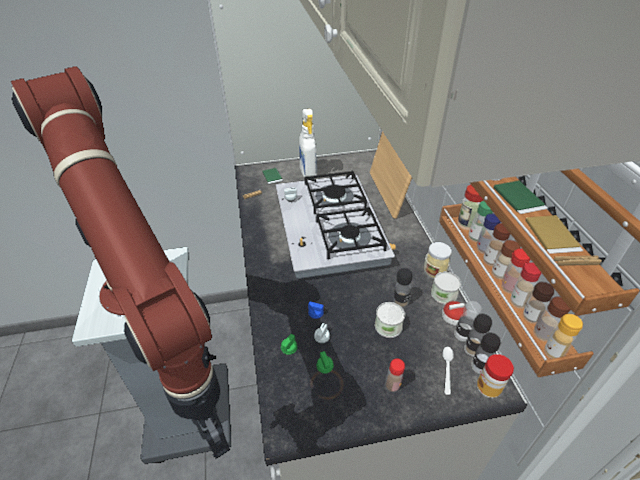

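```bash
python3 - <<'E'
from h import *
T=cv2.imread('pics/top0.png');S=cv2.imread('pics/side0.png')
def cr(I,u,v,w=40,h=30):return cv2.resize(I[v-h:v+h,u-w:u+w],(400,300),interpolation=cv2.INTER_CUBIC)
m=np.vstack([np.hstack([cr(T,416,262),cr(S,320,333)]),np.hstack([cr(T,320,255,27,20),cr(S,302,241,27,20)])])
cv2.imwrite('pics/crop.png',m)
t,s=load('top0'),load('side0')
print(tri(t,(416,259),s,(322,333)),tri(t,(320,255),s,(302,241)))
E
```

```text
(array([ 517.48420593, -282.98252556,   14.63654728]), np.float64(2.174856285840924)) (array([515.99517066,  23.66447173,  73.77374505]), np.float64(6.337009752207527))
```

View pics/crop.png

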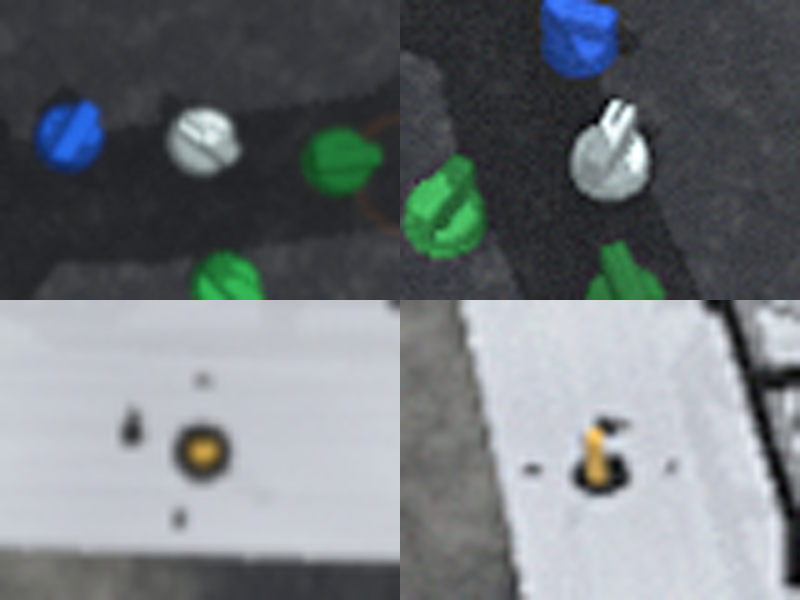

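```bash
python3 - <<'E'
from h import *
T=cv2.imread('pics/top0.png');S=cv2.imread('pics/side0.png')
def cr(I,u,v,w=16,h=12):
    a=I[v-h:v+h,u-w:u+w]
    a=cv2.normalize(a,None,0,255,cv2.NORM_MINMAX)
    return cv2.resize(a,(400,300),interpolation=cv2.INTER_NEAREST)
cv2.imwrite('pics/crop2.png',np.vstack([np.hstack([cr(T,416,259),cr(S,322,330)]),np.hstack([cr(T,243,251),cr(S,291,195)])]))
t,s=load('top0'),load('side0')
def comp(I,m,u,v,r=12):
    k=np.zeros(m.shape,np.uint8);k[v-r:v+r,u-r:u+r]=m[v-r:v+r,u-r:u+r]
    ys,xs=np.nonzero(k);return xs.mean(),ys.mean(),len(xs),xs.min(),xs.max(),ys.min(),ys.max()
for I,u,v in((T,416,259),(S,322,333)):
    g=I.max(2);print(comp(I,(g>110).astype(np.uint8),u,v,13 if I is T else 14))
for I,u,v in((T,320,255),(S,302,241)):
    h=cv2.cvtColor(I,cv2.COLOR_BGR2HSV)
    print(comp(I,((h[...,1]>100)&(h[...,2]>90)).astype(np.uint8),u,v,10))
    d=(I.max(2)<110).astype(np.uint8)
    n,l,st,ce=cv2.connectedComponentsWithStats(d)
    for i in range(1,n):
        if abs(ce[i][0]-u)<20 and abs(ce[i][1]-v)<20: print('dark',ce[i].round(1),st[i])
E
```

```text
(np.float64(416.2761194029851), np.float64(259.589552238806), 134, np.int64(410), np.int64(423), np.int64(254), np.int64(265))
(np.float64(321.84090909090907), np.float64(333.53636363636366), 220, np.int64(314), np.int64(329), np.int64(323), np.int64(342))
(np.float64(320.06666666666666), np.float64(254.6), 15, np.int64(318), np.int64(322), np.int64(253), np.int64(256))
dark [310.5 252. ] [310 251   2   3   6]
dark [320.  254.7] [317 252   7   7  32]
(np.float64(300.94736842105266), np.float64(241.73684210526315), 19, np.int64(300), np.int64(302), np.int64(238), np.int64(245))
dark [282.3 223.9] [281 221   3   7  10]
dark [285.  234.5] [285 234   1   2   2]
dark [302.7 237.3] [302 237   2   2   3]
dark [286. 239.] [286 238   1   3   3]
dark [282.7 241.8] [282 240   2   4   6]
dark [302.  244.4] [298 242   8   5  20]
```

View pics/crop2.png

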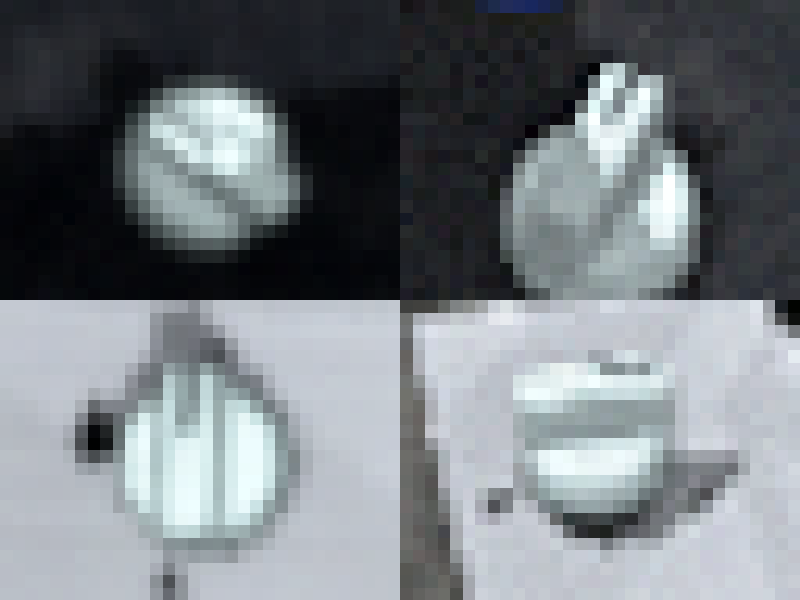

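```bash
python3 - <<'E'
from h import *
t,s=load('top0'),load('side0')
print('knob',tri(t,(415.7,259.9),s,(321.5,335)),onz(t,(415.7,259.9),9),onz(s,(321.5,335),9))
print('ptr side',onz(s,(323.1,324.7),35))
a,b=onz(t,(411.5,257.7),18),onz(t,(420.3,263.3),18);print('edge',a,b,np.degrees(np.arctan2(*(a-b)[[1,0]])))
print('bar ends top',onz(t,(412,256),34),onz(t,(423.3,262.5),34))
print('tip',tri(t,(320,254.4),s,(301,238.5)),onz(t,(320.05,254.5),86),onz(t,(320,254.7),64),onz(s,(301,238.7),86),onz(s,(301.8,244),62))
for nm,p in(('ring',(320.2+0,249.6)),('large',(310.5,252)),('small',(316.9,259.3))):print(nm,onz(t,p,62))
# hob edges
T=t['image'].astype(int)
def edge(cols,row0,row1):
    pts=[]
    for u in cols:
        col=T[row0:row1,u].mean(1);g=np.diff(col);pts.append((u,row0+np.argmin(g)+.5))
    return np.array(pts,float)
e=edge(range(225,350,5),258,278);p=np.polyfit(e[:,0],e[:,1],1);print(e[:,1])
for u in(215,350):print('front edge',onz(t,(u,np.polyval(p,u)),62))
c=onz(t,(415.7,259.9),9);c[2]=0
print(proj(s,[c+[0,0,18]]),proj(t,[[516,23,86],[516,23,62]]),proj(s,[[516,23,86],[516,23,62]]))
E
```

```text
knob (array([ 515.73252239, -283.54092747,    6.78315328]), np.float64(2.661072992288514)) [ 514.13422633 -283.04950507    9.        ] [ 516.763299   -285.00635617    9.        ]
ptr side [ 523.95448427 -271.74768596   35.        ]
edge [ 519.71870462 -267.93404383   18.        ] [ 502.65915578 -295.96748857   18.        ] 58.67770088859949
bar ends top [ 523.22481515 -266.56953901   34.        ] [ 503.7049329  -302.22052487   34.        ]
tip (array([514.87735606,  23.83287314,  84.73783726]), np.float64(3.090169895626067)) [512.86524188  23.72169784  86.        ] [514.919183    23.73335312  64.        ] [516.09199974  21.70589405  86.        ] [518.03433542  23.20978188  62.        ]
ring [531.08558823  23.56773338  62.        ]
large [522.68343499  53.37303906  62.        ]
small [500.57004783  32.87900216  62.        ]
[265.5 265.5 265.5 265.5 266.5 266.5 266.5 266.5 266.5 266.5 267.5 267.5
 267.5 267.5 267.5 267.5 268.5 268.5 268.5 268.5 268.5 268.5 269.5 269.5
 269.5]
front edge [473.38134771 345.86339731  62.        ]
front edge [471.62755988 -70.06574045  62.        ]
[[320.37725342 332.57000331]] [[320.31661746 253.48631652]
 [320.24115955 254.43817622]] [[300.89980428 238.42827059]
 [301.16848453 244.13622302]]
```

The loose silver knob is at top (416,260) / side (321,335). Look-alikes are blue (390,258), green (445,264) and (421,290), plus the fitted silver knob (243,251). The crops confirm the silver one. Its pointer line is on the +y/+x end, so the yaw is about 60°. The bare brass shaft is at top (320,254.5) / side (301,238). Moving now.

```bash
cat > d.py <<'E'
import sys
from h import *
from scipy.spatial.transform import Rotation as R
# usage: d.py x y z yawdeg -> turn (rotvec tool deg) and shift in tool axes from measured pose
x,y,z,w=map(float,sys.argv[1:5]); s=robot.get_state()
A=R.from_euler('xyz',s['orientation']); B=R.from_euler('xyz',[np.pi,0,np.radians(w)])
print('turn',(A.inv()*B).as_rotvec(degrees=True).round(2),'shift',A.inv().apply(np.array([x,y,z])-s['tcp_pos']).round(2))
print(s['time'],s['tcp_pos'].round(1),np.degrees(s['orientation']).round(2),s['ft_force'].round(1),s['gripper_width'],s['gripper_force'],s['joint_pos'].round(2))
E
python3 -m inch '[0,0,0,40,-20.5,9,0.6, 0,0,0,40,-20.5,9,0.6, 0,0,0,40,-20.5,9,0.6, 0,0,0,40,-20.5,9,0.6, 0,0,0,40,-20.5,9,0.6, 0,0,0,40,-20.5,9,0.6, 0,0,0,40,-20.5,9,0.6, 0,0,0,40,-20.5,9,0.6]'
python3 d.py 515.5 -284 120 60
```

```text
time: 0.9
tcp_pos: [485.6, -320.0, 158.6]
orientation: [-3.141, 0.0, 0.403]
ft_force: [1.3, -1.9, 0.5]
gripper_width: 0.602
gripper_force: 0.0
turn [-4.000e-02  1.000e-02 -3.693e+01] shift [ 41.69 -21.38  38.63]
0.9 [ 485.6 -320.   158.6] [-1.7996e+02  3.0000e-02  2.3070e+01] [ 1.3 -1.9  0.5] 0.6024038342228354 0.0 [ 0.56  0.59 -0.02  1.72  0.01  0.84 -0.64]
```

```bash
python3 -m inch '[0,0,0,36,-19,8,0.6, 0,0,-8,0,0,8,0.6, 0,0,-8,0,0,8,0.6, 0,0,-8,0,0,8,0.6, 0,0,-8,0,0,0,0.6, 0,0,-5,0,0,0,0.6, 0,0,0,0,0,0,0.6]'
python3 d.py 515.5 -284 60 60; python3 -c "
from h import *
snap('top','t1');snap('side','s1')
T=cv2.imread('pics/t1.png')[200:320,340:500];S=cv2.imread('pics/s1.png')[260:380,240:400]
cv2.imwrite('pics/v1.png',cv2.resize(np.hstack([T,S]),(800,300),interpolation=cv2.INTER_CUBIC))"
```

```text
time: 1.6
tcp_pos: [510.1, -290.1, 126.7]
orientation: [-3.14, -0.0, 1.048]
ft_force: [-0.3, -0.2, 1.3]
gripper_width: 0.601
gripper_force: 0.0
turn [-0.08 -0.02  0.05] shift [ 7.92  1.76 66.74]
1.6 [ 510.1 -290.1  126.7] [-1.7992e+02 -2.0000e-02  6.0050e+01] [-0.3 -0.2  1.3] 0.6013703852493923 0.0 [ 0.6   0.64 -0.2   1.73  0.17  0.79 -0.2 ]
```

View pics/v1.png

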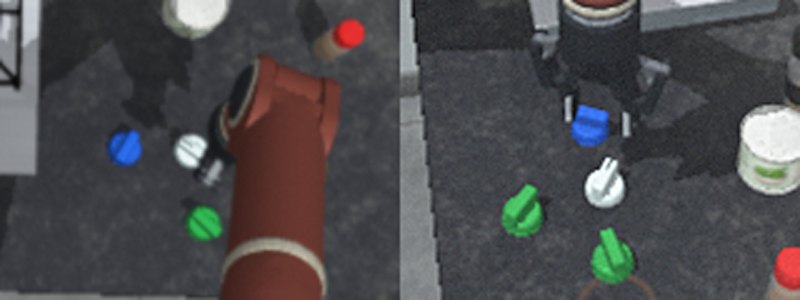

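```bash
python3 -m inch '[0,0,0,8,2,20,0.6, 0,0,0,0,0,30,0.6, 0,0,0,0,0,25,0.6, 0,0,0,0,0,15,0.6, 0,0,0,0,0,0,0.6]'
python3 d.py 515.5 -284 21 60; python3 -c "
from h import *
snap('top','t2');snap('side','s2')
T=cv2.imread('pics/t2.png')[230:290,376:456];S=cv2.imread('pics/s2.png')[290:350,282:362]
cv2.imwrite('pics/v2.png',cv2.resize(np.hstack([T,S]),(800,300),interpolation=cv2.INTER_CUBIC))"
```

```text
time: 2.2
tcp_pos: [514.8, -283.4, 35.3]
orientation: [-3.137, 0.0, 1.048]
ft_force: [-0.5, 0.9, 0.1]
gripper_width: 0.603
gripper_force: 0.0
turn [-0.27  0.03  0.05] shift [-0.22  0.95 14.28]
2.2 [ 514.8 -283.4   35.3] [-1.7973e+02  3.0000e-02  6.0050e+01] [-0.5  0.9  0.1] 0.6031406354709832 0.0 [ 0.57  0.77 -0.16  1.78  0.2   0.61 -0.24]
```

View pics/v2.png

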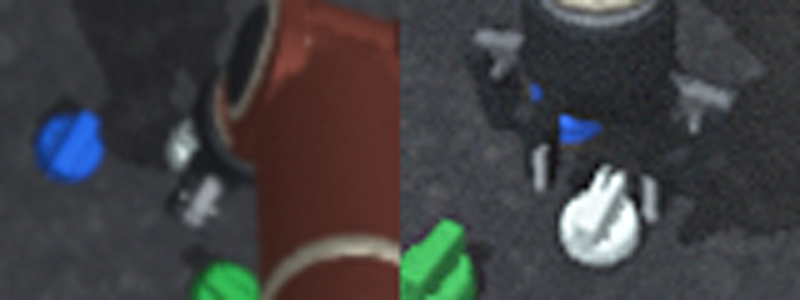

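```bash
python3 -m inch '[0,0,0,0,0.5,7,0.6, 0,0,0,0,0,6,0.4, 0,0,0,0,0,0,0.25, 0,0,0,0,0,0,0.1, 0,0,0,0,0,0,0, 0,0,0,0,0,0,0, 0,0,0,0,0,0,0]'
python3 d.py 515.5 -284 21 60
```

```text
time: 3.0
tcp_pos: [516.8, -284.3, 24.5]
orientation: [3.141, -0.0, 1.049]
ft_force: [0.1, -0.1, 0.7]
gripper_width: 0.14
gripper_force: 60.4
turn [ 0.01 -0.01  0.08] shift [-0.36 -1.28  3.46]
3.0 [ 516.8 -284.3   24.5] [ 1.7999e+02 -1.0000e-02  6.0080e+01] [ 0.1 -0.1  0.7] 0.14014167677893447 60.363807678222656 [ 0.56  0.79 -0.16  1.78  0.21  0.58 -0.25]
```

```bash
python3 -m inch '[0,0,0,0,0,-10,0, 0,0,0,0,0,-25,0, 0,0,0,0,0,-35,0, 0,0,0,0,0,-35,0, 0,0,0,0,0,-25,0, 0,0,0,0,0,0,0]'
python3 d.py 514.8 23 160 0; python3 -c "
from h import *
snap('top','t3');snap('side','s3')
S=cv2.imread('pics/s3.png')[230:350,242:402]
cv2.imwrite('pics/v3.png',cv2.resize(S,(800,600),interpolation=cv2.INTER_CUBIC))"
```

```text
time: 3.6
tcp_pos: [519.3, -285.5, 159.1]
orientation: [3.132, -0.001, 1.048]
ft_force: [-0.3, -0.3, -1.6]
gripper_width: 0.145
gripper_force: 60.3
turn [ 0.48 -0.32 60.07] shift [ 265.06 -157.81   -2.25]
3.6 [ 519.3 -285.5  159.1] [ 1.7945e+02 -4.0000e-02  6.0070e+01] [-0.3 -0.3 -1.6] 0.1451166959545992 60.30334711074829 [ 0.6   0.61 -0.21  1.69  0.16  0.85 -0.2 ]
```

View pics/v3.png

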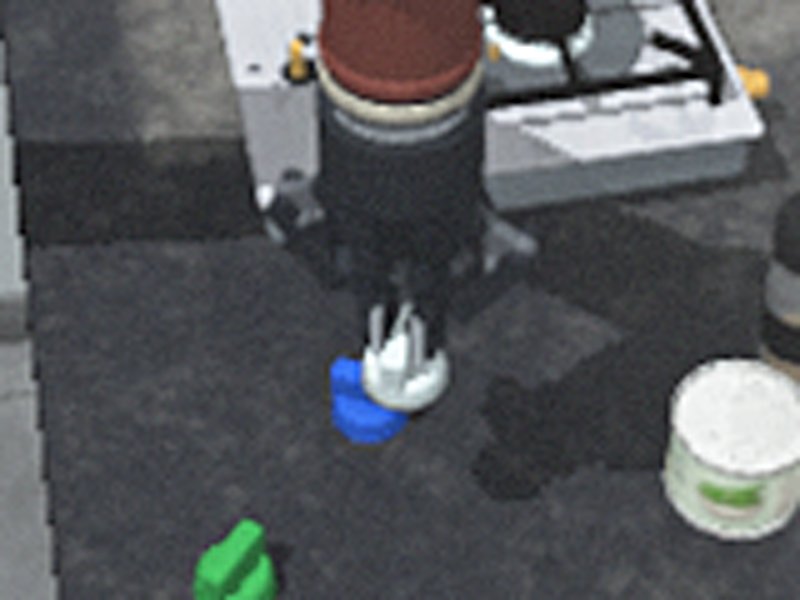

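```bash
python3 -m inch '[0,0,0,33,-19.7,0,0, 0,0,0,33,-19.7,0,0, 0,0,0,33,-19.7,0,0, 0,0,0,33,-19.7,0,0, 0,0,0,33,-19.7,0,0, 0,0,0,33,-19.7,0,0, 0,0,0,33,-19.7,0,0, 0,0,0,33,-19.7,0,0]'
python3 -m inch '[0,0,7.5,0,0,0,0, 0,0,7.5,0,0,0,0, 0,0,7.5,0,0,0,0, 0,0,7.5,0,0,0,0, 0,0,7.5,0,0,0,0, 0,0,7.5,0,0,0,0, 0,0,7.5,0,0,0,0, 0,0,7.5,0,0,0,0]'
python3 -m inch '[0,0,0,0,0,0,0]' >/dev/null
python3 d.py 514.8 23 140 0
```

```text
time: 4.5
tcp_pos: [510.2, 24.4, 152.7]
orientation: [-3.138, 0.002, 1.049]
ft_force: [0.3, -1.0, -1.4]
gripper_width: 0.14
gripper_force: 60.2
time: 5.3
tcp_pos: [510.4, 23.0, 152.6]
orientation: [3.141, 0.004, -0.004]
ft_force: [-0.4, -0.3, -1.2]
gripper_width: 0.142
gripper_force: 60.2
turn [0.05 0.22 0.11] shift [ 4.37  0.22 12.77]
5.4 [510.5  23.2 152.8] [1.7995e+02 2.2000e-01 1.1000e-01] [ 0.1 -0.1 -1.4] 0.14529929521219376 60.213782787323 [-0.16  0.5   0.1   1.92 -0.07  0.73 -1.58]
```

```bash
python3 -m inch '[0,0,0,4.4,0,12,0, 0,0,0,0,0,8,0, 0,0,0,0,0,0,0, 0,0,0,0,0,0,0]'
python3 d.py 514.8 23 115 0; python3 -c "
from h import *
snap('top','t4');snap('side','s4')
S=cv2.imread('pics/s4.png')[195:255,262:342];T=cv2.imread('pics/t4.png')[225:285,280:360]
cv2.imwrite('pics/v4.png',cv2.resize(np.hstack([T,S]),(800,300),interpolation=cv2.INTER_CUBIC))"
```

```text
time: 5.8
tcp_pos: [515.8, 22.9, 133.6]
orientation: [-3.142, 0.002, 0.002]
ft_force: [-0.3, -0.8, -1.4]
gripper_width: 0.146
gripper_force: 60.2
turn [-0.    0.09  0.1 ] shift [-0.93 -0.08 18.62]
5.8 [515.8  22.9 133.6] [-1.8e+02  9.0e-02  1.0e-01] [-0.3 -0.8 -1.4] 0.14597536216640455 60.22117853164673 [-0.15  0.54  0.09  1.92 -0.08  0.68 -1.58]
```

View pics/v4.png

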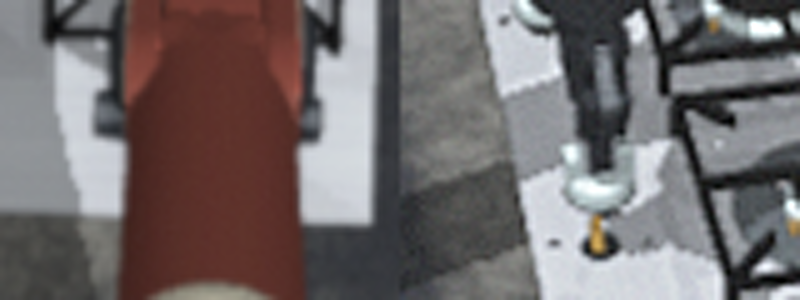

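```bash
python3 - <<'E'
from h import *
s=load('s4');S=s['image']
print(S[222:242,302-1,:].max(1)); 
for v in range(226,238):print(v,S[v,292:312].min(1))
th=np.linspace(0,2*np.pi,200)
def ext(c,z):
    p=proj(s,np.c_[c[0]+21.5*np.cos(th),c[1]+21.5*np.sin(th),0*th+z]);return p.min(0).round(2),p.max(0).round(2)
c=np.array([516.1,21.7]) # side-cam shaft
print(ext(c,109.1),ext(c,127.1),ext([515.8,22.9],109.1),proj(s,[[516.1,21.7,86]]))
E
```

```text
[ 44  51  49  59  51  45  37  83 153 197 255 254 224 194 174 113 148 172
 153 177]
226 [143 143 138 218 240 202 155 110  52  44  49  47  95 138 145 139 154 203
 221 218]
227 [138 138 134 180 205 175 158 118  57  39  42  37  74 126 149 141 154 203
 218 215]
228 [132 182 180 160 162 161 154 120  60  33  34  27  70 127 142 139 155 199
 216 218]
229 [191 213 192 171 159 159 153 122  70  74 105 116 125 142 143 145 157 197
 219 209]
230 [216 215 199 171 156 175 180 179 147 139 147 158 149 150 158 153 157 198
 215 206]
231 [211 213 207 170 191 231 234 229 227 177 146 146 148 163 161 146 132 188
 217 211]
232 [212 213 181 157 195 236 240 246 254 248 238 231 216 205 180 143 117 184
 214 217]
233 [213 214 161 141 177 198 215 235 249 246 247 240 214 187 164 142  98 178
 220 216]
234 [208 211 192 144 151 175 188 192 204 204 200 192 180 165 145 111 152 209
 221 189]
235 [206 210 214 166 122 163 184 181 181 176 175 176 168 158 118 114 190 226
 190 147]
236 [207 209 203 201 187 157 131 144 156 156 158 141 114 121 170 201 186 171
 149 132]
237 [207 208 208 211 216 194 180 161 141 110  82  57  78  86 152 176 150 136
 139 140]
(array([293.67, 228.46]), array([307.8 , 237.81])) (array([293.4 , 223.99]), array([307.66, 233.32])) (array([293.51, 228.22]), array([307.63, 237.56])) [[301.00288372 238.70089753]]
```

```bash
python3 -m inch '[0,0,0,-0.6,0,10,0, 0,0,0,0,0,9,0, 0,0,0,0,0,0,0]';for i in 1; do python3 -m inch '[0,0,0,0,0,2,0, 0,0,0,0,0,1,0, 0,0,0,0,0,0,0]'; done; python3 -m inch '[0,0,0,0,0,2,0, 0,0,0,0,0,0,0]'; python3 d.py 515 22.8 96.5 0
```

```text
time: 6.2
tcp_pos: [514.3, 23.1, 113.8]
orientation: [3.141, 0.003, 0.002]
ft_force: [0.6, 0.2, -1.1]
gripper_width: 0.142
gripper_force: 60.2
time: 6.5
tcp_pos: [515.7, 23.1, 112.4]
orientation: [-3.142, -0.0, 0.001]
ft_force: [0.5, -0.4, -1.5]
gripper_width: 0.137
gripper_force: 60.2
time: 6.7
tcp_pos: [515.5, 23.1, 110.2]
orientation: [-3.142, 0.0, 0.001]
ft_force: [-0.3, -0.6, -2.4]
gripper_width: 0.14
gripper_force: 60.2
turn [-0.    0.01  0.08] shift [-0.54  0.29 13.75]
6.7 [515.5  23.1 110.2] [-1.8e+02  1.0e-02  8.0e-02] [-0.3 -0.6 -2.4] 0.14042414319144245 60.210843086242676 [-0.15  0.57  0.09  1.95 -0.08  0.62 -1.57]
```

```bash
for i in 1; do python3 -m inch '[0,0,0,0,0,1.5,0, 0,0,0,0,0,0,0]'; python3 -m inch '[0,0,0,0,0,1.5,0, 0,0,0,0,0,0,0]'; python3 -m inch '[0,0,0,0,0,1.5,0, 0,0,0,0,0,0,0]';done
```

```text
time: 6.9
tcp_pos: [515.5, 23.4, 108.8]
orientation: [-3.141, 0.0, 0.002]
ft_force: [-0.7, 1.1, -1.0]
gripper_width: 0.142
gripper_force: 60.3
time: 7.1
tcp_pos: [515.3, 24.0, 107.3]
orientation: [-3.14, 0.001, 0.002]
ft_force: [-0.9, 1.9, 0.4]
gripper_width: 0.144
gripper_force: 60.4
time: 7.3
tcp_pos: [515.1, 24.2, 105.5]
orientation: [-3.14, 0.001, 0.002]
ft_force: [-0.0, 3.1, -1.8]
gripper_width: 0.144
gripper_force: 60.1
```

Force is pushing the tool toward +y, so the taper has captured the knob. I'll shift toward +y by about 1 mm and continue.

```bash
python3 -m inch '[0,0,0,0,-1,1.5,0, 0,0,0,0,0,0,0]'; python3 -m inch '[0,0,0,0,0,2,0, 0,0,0,0,0,0,0]'; python3 -m inch '[0,0,0,0,0,2,0, 0,0,0,0,0,0,0]'; python3 d.py 515 24 96.5 0
```

```text
time: 7.5
tcp_pos: [515.2, 24.4, 104.0]
orientation: [-3.141, 0.001, 0.002]
ft_force: [-0.7, 3.1, -2.1]
gripper_width: 0.145
gripper_force: 60.1
time: 7.7
tcp_pos: [515.2, 24.3, 102.0]
orientation: [-3.141, 0.001, 0.002]
ft_force: [-2.0, 4.0, -1.8]
gripper_width: 0.143
gripper_force: 60.1
time: 7.9
tcp_pos: [515.3, 24.4, 100.0]
orientation: [-3.141, 0.001, 0.002]
ft_force: [-1.8, 3.9, -2.3]
gripper_width: 0.142
gripper_force: 60.1
turn [-0.02  0.05  0.1 ] shift [-0.25  0.37  3.54]
7.9 [515.3  24.4 100. ] [-1.7998e+02  5.0000e-02  1.0000e-01] [-1.8  3.9 -2.3] 0.14172430186206528 60.12996554374695 [-0.15  0.59  0.09  1.95 -0.09  0.6  -1.57]
```

```bash
python3 -m inch '[0,0,0,-0.4,-1,1,0, 0,0,0,0,0,0,0]'; python3 -m inch '[0,0,0,0,-0.5,1,0, 0,0,0,0,0,0,0]'; python3 -m inch '[0,0,0,0,0,1,0, 0,0,0,0,0,0,0]';  python3 -m inch '[0,0,0,0,0,1,0, 0,0,0,0,0,0,0]'
```

```text
time: 8.1
tcp_pos: [515.2, 24.5, 99.2]
orientation: [3.141, -0.0, 0.001]
ft_force: [-1.1, 3.1, -1.5]
gripper_width: 0.14
gripper_force: 60.2
time: 8.3
tcp_pos: [515.3, 24.8, 98.3]
orientation: [3.141, -0.0, 0.001]
ft_force: [-1.6, 0.6, -1.1]
gripper_width: 0.14
gripper_force: 60.2
time: 8.5
tcp_pos: [515.4, 24.9, 97.3]
orientation: [3.141, -0.0, 0.001]
ft_force: [-0.9, 1.1, -0.8]
gripper_width: 0.143
gripper_force: 60.2
time: 8.7
tcp_pos: [515.5, 25.2, 96.4]
orientation: [3.141, -0.001, 0.001]
ft_force: [0.1, 0.5, -0.4]
gripper_width: 0.143
gripper_force: 60.3
```

```bash
python3 -m inch '[0,0,0,0,0,1.5,0, 0,0,0,0,0,0,0]'; python3 -m inch '[0,0,0,0,0,1.5,0, 0,0,0,0,0,0,0]'; python3 -m inch '[0,0,0,0,0,1.5,0, 0,0,0,0,0,0,0]';  python3 -m inch '[0,0,0,0,0,1.5,0, 0,0,0,0,0,0,0]'
```

```text
time: 8.9
tcp_pos: [515.6, 25.3, 95.3]
orientation: [3.141, -0.001, 0.001]
ft_force: [-1.2, -0.4, 3.6]
gripper_width: 0.141
gripper_force: 60.9
time: 9.1
tcp_pos: [515.5, 25.4, 93.6]
orientation: [3.141, -0.001, 0.001]
ft_force: [-0.6, 0.1, 4.9]
gripper_width: 0.141
gripper_force: 61.0
time: 9.3
tcp_pos: [515.5, 25.4, 92.1]
orientation: [3.142, -0.001, 0.001]
ft_force: [-2.0, -1.3, 5.3]
gripper_width: 0.141
gripper_force: 61.1
time: 9.5
tcp_pos: [515.6, 25.4, 90.7]
orientation: [3.142, -0.001, 0.001]
ft_force: [-1.5, -0.7, 5.9]
gripper_width: 0.147
gripper_force: 61.2
```

```bash
python3 -m inch '[0,0,0,0,0,1.3,0, 0,0,0,0,0,0,0]'; python3 -m inch '[0,0,0,0,0,1,0, 0,0,0,0,0,0,0]'; python3 -m inch '[0,0,0,0,0,1,0, 0,0,0,0,0,0,0]'; python3 d.py 515.5 25.4 89 77
```

```text
time: 9.7
tcp_pos: [515.6, 25.4, 89.4]
orientation: [3.142, -0.001, 0.001]
ft_force: [-2.3, -0.3, 6.0]
gripper_width: 0.144
gripper_force: 61.2
time: 9.9
tcp_pos: [515.6, 25.4, 89.1]
orientation: [-3.142, -0.001, 0.001]
ft_force: [-2.9, 0.1, 9.5]
gripper_width: 0.142
gripper_force: 61.7
time: 10.1
tcp_pos: [515.7, 25.4, 88.9]
orientation: [-3.141, -0.001, 0.001]
ft_force: [-4.6, -0.6, 14.9]
gripper_width: 0.146
gripper_force: 62.4
turn [ 5.000e-02 -8.000e-02 -7.693e+01] shift [-0.19  0.01 -0.13]
10.1 [515.7  25.4  88.9] [-1.7999e+02 -8.0000e-02  7.0000e-02] [-4.6 -0.6 14.9] 0.14602278990171128 62.44297385215759 [-0.15  0.61  0.08  1.96 -0.09  0.57 -1.57]
```

```bash
python3 -m inch '[0,0,-5,0,0,0,0, 0,0,-5,0,0,0,0, 0,0,0,0,0,0,0]'; python3 -m inch '[0,0,-5,0,0,0,0, 0,0,-5,0,0,0,0, 0,0,-5,0,0,0,0, 0,0,0,0,0,0,0]'; python3 d.py 515.5 25.4 89 77
```

```text
time: 10.4
tcp_pos: [515.6, 25.3, 88.9]
orientation: [-3.142, -0.002, 0.177]
ft_force: [-4.1, 0.1, 16.0]
gripper_width: 0.142
gripper_force: 62.4
time: 10.8
tcp_pos: [515.8, 25.2, 88.9]
orientation: [3.141, -0.002, 0.438]
ft_force: [-3.6, -1.6, 15.4]
gripper_width: 0.144
gripper_force: 62.4
turn [  0.08  -0.07 -51.88] shift [-0.14 -0.3  -0.11]
10.8 [515.8  25.2  88.9] [ 1.7996e+02 -9.0000e-02  2.5120e+01] [-3.6 -1.6 15.4] 0.14367011892533815 62.403777837753296 [-0.06  0.61 -0.04  1.96  0.05  0.57 -1.27]
```

```bash
python3 -m inch '[0,0,-5,0,0,0,0, 0,0,-5,0,0,0,0, 0,0,-5,0,0,0,0, 0,0,-5,0,0,0,0, 0,0,0,0,0,0,0]'; python3 -c "from h import *;print(robot.get_state()['ft_torque'])";python3 -m inch '[0,0,-5,0,0,0,0, 0,0,-5,0,0,0,0, 0,0,-5,0,0,0,0, 0,0,0,0,0,0,0]'; python3 d.py 515.5 25.4 89 77;python3 -c "from h import *;print(robot.get_state()['ft_torque'])"
```

```text
time: 11.3
tcp_pos: [515.9, 25.0, 88.9]
orientation: [3.14, -0.001, 0.787]
ft_force: [-3.5, -1.4, 15.6]
gripper_width: 0.139
gripper_force: 62.4
[-0.35349584  0.9025512  -0.02785382]
time: 11.7
tcp_pos: [515.9, 25.0, 88.9]
orientation: [3.14, -0.0, 1.049]
ft_force: [-3.5, -0.8, 15.1]
gripper_width: 0.144
gripper_force: 62.4
turn [ 1.20e-01 -1.00e-02 -1.69e+01] shift [ 0.17 -0.59 -0.12]
11.7 [515.9  25.   88.9] [ 1.7988e+02 -2.0000e-02  6.0100e+01] [-3.5 -0.8 15.1] 0.14431809754448421 62.41447448730469 [ 0.05  0.62 -0.22  1.96  0.23  0.59 -0.84]
[-0.38282916  0.85410748 -0.07766612]
```

```bash
python3 -m inch '[0,0,-5,0,0,0,0, 0,0,-5,0,0,0,0, 0,0,-5,0,0,0,0, 0,0,-2.5,0,0,0,0, 0,0,0,0,0,0,0, 0,0,0,0,0,0,0]'; python3 -c "
from h import *
snap('top','t5');snap('side','s5')
S=cv2.imread('pics/s5.png')[205:265,262:342];T=cv2.imread('pics/t5.png')[170:290,120:280]
cv2.imwrite('pics/v5.png',np.hstack([cv2.resize(a,(400,300),interpolation=cv2.INTER_CUBIC) for a in(T,S)]))
print(robot.get_state()['ft_torque'],robot.get_state()['tcp_pos'])"
```

```text
time: 12.3
tcp_pos: [516.0, 24.9, 88.9]
orientation: [3.139, 0.001, 1.353]
ft_force: [-4.2, -2.5, 16.0]
gripper_width: 0.139
gripper_force: 62.4
[-0.43195378  0.84189862 -0.06498393] [515.99869826  24.92974337  88.88071606]
```

View pics/v5.png

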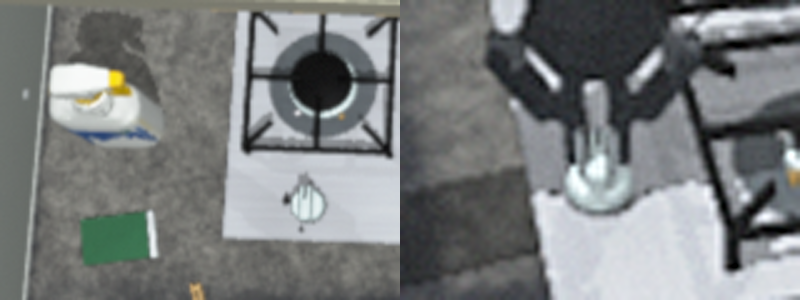

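The side view shows the knob seated on the hob at crop (598,185), with its bar pointing to +y. The other knob is untouched, still at off. The press is 15 N at the stop and the yaw is 77.5°, so I'm handing it in.

```bash
python3 -c "
from h import *
print(robot.sign_off())"
```

```text
the job is handed in; nothing more can be done
None
```

I handed the job in with the knob on the bare shaft, pressed to the stop (about 7 mm) and turned 77.5° anticlockwise to the large flame. It is still gripped at about 62 N; the other knob looks undisturbed, and the hand-in returned no verdict.

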